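Swap the sold lamp shade in the back row of the display stand

TASK

The low yellow lamp shade at the back of the red display stand is sold and the new white shade takes its place. First stand the two tall shades aside, upright on the green cutting mat; then pack the yellow one upright in the open carton, stand the white one over the freed back light, and last put each tall shade back over the same light it came from. Set the shades down gently, never drop one or tip it over, leave the rotary tool, paint jar and brush where they are, and let go of everything at the end.

Things in the scene. Friction and masses are not known exactly. Their poses are not given: they have to be found in the camera images.
- shade_blue: Tall blue lamp shade with yellow flowers, 60 mm outside diameter, 140 mm high, about 115 g. Open-ended round PVC tube, bore 53 mm, no bottom. Origin: centre of its lower end, z up along the tube; yaw has no meaning. At the start it stands over one of the two front lights of the red stand; the black one stands over the other (which is which varies).
- shade_black: Tall black lamp shade with rows of gold dots, 60 mm outside diameter, 140 mm high, about 115 g. Open-ended round PVC tube, bore 53 mm, no bottom. Origin: centre of its lower end, z up along the tube; yaw has no meaning. At the start it stands over the other front light of the red stand.
- shade_yellow: Low yellow lamp shade with red flowers, 60 mm outside diameter, 75 mm high, about 65 g. Open-ended round PVC tube, bore 53 mm, no bottom. Origin: centre of its lower end, z up along the tube; yaw has no meaning. At the start it stands over the back light of the red stand, hemmed in by the two taller shades: the gap to each is about 9 mm and they stand 65 mm higher, in the way of the gripper.
- shade_white: Low white lamp shade with gold butterflies, the new one, 60 mm outside diameter, 75 mm high, about 65 g. Open-ended round PVC tube, bore 53 mm, no bottom. Origin: centre of its lower end, z up along the tube; yaw has no meaning. At the start it stands alone on the bench (z = 0).
- stand: Red display stand, fixed: a board 150 mm (x) by 190 mm (y), 18 mm thick. Origin: centre of its underside, axes along its edges. On its top stand three fixed lights, white LED pucks 30 mm across and 12 mm high, flame tip to 26 mm: the back one at x = +30, y = 0 mm, the front ones at x = -22, y = +46 and -46 mm. A shade stands round a light, its lower end on the board.
- mat: Green cutting mat with yellow grid lines, fixed, 150 mm (x) by 220 mm (y), 3 mm thick: the side area. Origin: centre of its underside, axes along its edges.
- carton: Open shallow cardboard carton, fixed, outside 150 by 150 mm and 50 mm high, walls 4 mm and floor 4 mm thick, inside 142 by 142 mm. Origin: centre of its underside, axes along its edges.
- rotary_tool: Yellow and black cordless rotary tool lying on the bench beyond the work, 190 mm long, 48 mm thick; not to be disturbed. Origin: under its middle, on the bench; x along it towards the bit.
- paint_jar: Red paint jar with orange lid, 54 mm in diameter, 65 mm high, standing on the bench beyond the work; not to be disturbed. Origin: centre of its underside.
- brush: Flat brush with wooden handle, 180 mm long, lying on the bench beyond the work; not to be disturbed. Origin: under its middle; x along it.

How it is judged:
By the outcome, as a careful person would: the job done as asked, in the order asked, and still so for the second after the job is handed in, with the robot touching nothing.
It also fails if it takes over 134 s, if anything falls off the work surface, if the arm or the gripper's body presses on something with over 40 N, if the wrist force passes 120 N, or if a joint passes its speed limit or range.

ROBOT

A 6-joint arm with a two-finger parallel gripper is mounted at the origin on the work surface. World frame = base frame: x ahead of the robot, y to its left, z up, the work surface at z = 0. Lengths are in m, angles in degrees, forces in N, time in s.
With the tool pointing down it reaches from about 0.3 to 0.75 m from the base axis. Payload 8.5 kg.
Tool frame: the origin (TCP) lies on the centre line of the jaws, within the pads' length; the fingertips stand 14 mm ahead of it and the grasp point (between the pads) lies 5 mm behind it; z points along the fingers, x is the direction in which the jaws open and shut, and the axes are right-handed (so a half turn about z gives the same grasp; the last joint's range is limited). The gripper opens to 85 mm and grips with 20 to 120 N. Pads are 22 mm wide; open, the fingers measure 114 mm over their backs; the gripper's body (76 mm by 85 mm) begins 54 mm behind the grasp point. The pads swing forward as they close: fully open they stand 13 mm farther back than shut.
Start: joints at [57.336, 21.807, 74.336, -0, 83.858, -12.336], TCP at [0.191, 0.516, 0.245] pointing down, gripper open.
Joint ranges: [-178.18, 178.18], [-50.72, 133.34], [12.68, 142.11], [-81.47, 261.47], [9.98, 163.14], [-165.26, 165.26]. Speed limits (degrees/s): [136.94, 136.94, 180, 180, 180, 180].

INTERFACE

Orientations are given as a 3x3 rotation matrix whose columns are the frame's x, y, z axes.
In Python, from rig import * gives the robot as it stands.
- The arm moves only by the shell command python3 -m crank 'ROWS' [FORCE]. ROWS is JSON, one flat list of numbers, 7 for each row, row after row: the turn, a rotation vector about the world's x, y, z in rad, then the shift along the world's x, y, z in m, then the opening in per cent of the stroke, from 0 (shut) to 100 (fully open). A call has 1 to 20 rows; each row shifts and turns the commanded pose from where the row before left it; what a row does not reach is not made up. A row lasts 1/10 s, in which the tool goes at most 50 mm and 8.59 degrees, less where a joint would pass 70% of its speed; a pose out of reach is approached as far as the arm can. A call is refused whole if a number of a shift passes 0.05 or a number of a turn 0.15, either way. A call with a gripper value outside its range is refused whole. The fingers move at their own pace and stop on an object; FORCE is the grip in N (left out, the last holds). Time passes only in rows, so rows that do not move let the fingers close. It gives the time, the measured TCP pose, the force and the opening at its end, in the units of the state.
- observe(): the state, without advancing time (a new reading comes with each control period).
- get_image(name): name is "scene" or "top" or "wrist"; returns a dict with "frame" (384x512x3 uint8, red, green, blue), "fov_y" (degrees; the focal length in pixels is half the picture's height over the tangent of half this angle, whatever the lens; pixels are square), "cx", "cy" (the principal point, pixels), "k1" (the pictures are not rectified: a ray, as slopes to the right and down, at radius r is drawn at 1 + k1 r^2 times it, then the intrinsics apply), "world_to_cam" (4x4, takes a point from world to camera coordinates). Camera axes: x right, y up, looking along -z (the intrinsics and any distortion apply to the point x, -y, -z); pixel columns grow to the right and rows downward; lengths in m; the calibration is good to about 2 mm. A picture is of the moment at which its call begins. There is no depth.
- close_job(): hands the job in, once; it reports no verdict.
The state is a dict: "time_s": time; "q": joint angles; "qvel": joint speeds; "joint_efforts": joint torques, N m; "position": TCP position; "tool_rot": TCP orientation; "ft_force": force on the tool from outside, world axes, zero at the start; "wrist_torque": the same for the moment, N m; "grip_width": finger opening in m.
Only numpy, scipy, OpenCV 4.12 (cv2) and the standard library are available. Lean on these libraries where they do the work, as an engineer would, in place of code of your own. Each camera call takes 0.05 s, during which the arm holds its last target. There are 200 camera calls.

## Working session

There is one attempt and no reset: what is moved stays moved. The work goes in short steps, Python scripts to look and compute and a shell command to move; the robot and the scene stay as the last step left them, time stands still between calls to the robot, and variables do not carry over. Pictures are saved under pics/ and viewed, about 12 in all and at most 16, crops included, and the job is handed in when it is done.

```bash
ls; mkdir -p pics; python3 - <<'E'
from rig import *
import cv2
s=observe(); print(s)
for n in("scene","top","wrist"):
    i=get_image(n); cv2.imwrite(f"pics/{n}0.png",i["frame"][...,::-1]); print(n,i["fov_y"],i["cx"],i["cy"],i["k1"],i["world_to_cam"].tolist() if hasattr(i["world_to_cam"],'tolist') else i["world_to_cam"])
E
```

```text
pics
{'time_s': 0.0, 'q': array([ 5.73355235e+01,  2.18414597e+01,  7.43858135e+01,  1.92356427e-05,
        8.38571661e+01, -1.23364377e+01]), 'qvel': array([-0.1581942 , -0.09218785, -0.0461661 , -0.0703508 , -0.00037819,
       -0.05441721]), 'joint_efforts': array([ 1.42944595e-03, -4.48463702e+01, -2.31279570e+01, -1.28548995e-04,
        4.72577070e-03, -9.60919834e-06]), 'position': array([0.19092325, 0.51550573, 0.24470112]), 'tool_rot': array([[ 3.47394045e-01,  9.37718905e-01, -7.95687118e-04],
       [ 9.37718137e-01, -3.47394813e-01, -1.24048352e-03],
       [-1.43964243e-03, -3.15193654e-04, -9.99998914e-01]]), 'ft_force': array([-0.297261  , -0.47563024, -0.64862633]), 'wrist_torque': array([ 0.02832072, -0.00986857, -0.01432183]), 'grip_width': 0.08574571532395923}
scene 43.54956243679102 242.24184609648466 192.34606516120166 -0.07407711236776866 [[0.4490480679737176, 0.8934832985742623, -0.006589978598384953, -0.24980481832605966], [-0.7384734790385127, 0.3752748432977799, 0.5602014929867485, 0.4400890946880575], [0.5030037310058713, -0.2466908736793529, 0.8283301633029495, -1.4696014332713452], [0.0, 0.0, 0.0, 1.0]]
top 50.83021154530573 258.32822773352194 194.94635799930947 -0.11420884088437762 [[-0.009773104385428489, -0.9998773980470382, -0.012234185929415916, 0.011343707300445243], [0.9910317639213209, -0.011315783503871728, 0.1331465205804808, -0.6132266259549658], [-0.13326863595635094, -0.010823212017580852, 0.9910208518250037, -1.0961938817122525], [0.0, 0.0, 0.0, 1.0]]
wrist 71.77826704275233 255.8802380098449 196.55259267664624 -0.01061567131043862 [[0.34686377343669467, 0.9379144802866574, -0.0013965478401156371, -0.5489920204252499], [-0.8873387630967178, 0.3276765518618231, -0.3244348884844773, 0.04219392776339431], [-0.3038345638390185, 0.11377392068729247, 0.945907000073579, -0.38071243571552604], [0.0, 0.0, 0.0, 1.0]]
```

View pics/scene0.png

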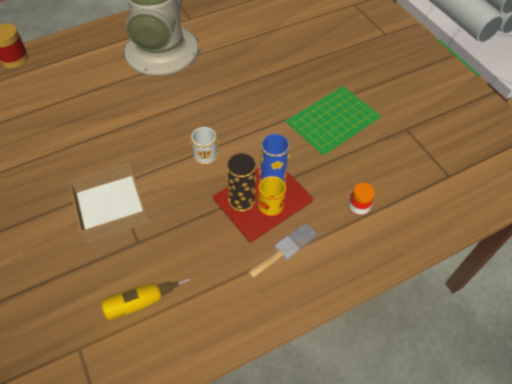

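View pics/top0.png

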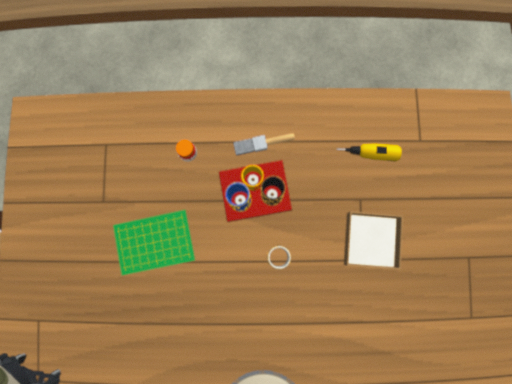

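Scene: red stand at about (262,200) with black, blue and yellow shades; the white shade is at (204,145), the carton at (108,203) and the mat at (333,118). Top: stand (255,190), mat (154,242), white ring (280,257), carton (373,240). Tall shades: blue is on the left (+y), black on the right.

```bash
cat > h.py <<'E'
from rig import *
import cv2, numpy as np
def cast(im,px,z):
    """pixels (N,2) -> world xy on plane z"""
    f=im["frame"].shape[0]/2/np.tan(np.radians(im["fov_y"]/2))
    K=np.array([[f,0,im["cx"]],[0,f,im["cy"]],[0,0,1]])
    u=cv2.undistortPoints(np.asarray(px,float).reshape(-1,1,2),K,np.array([im["k1"],0,0,0,0.])).reshape(-1,2)
    T=np.array(im["world_to_cam"]); R=T[:3,:3]; c=-R.T@T[:3,3]
    d=np.c_[u[:,0],-u[:,1],-np.ones(len(u))]@R
    return (c+d*((z-c[2])/d[:,2])[:,None])[:,:2]
def proj(im,P):
    f=im["frame"].shape[0]/2/np.tan(np.radians(im["fov_y"]/2))
    T=np.array(im["world_to_cam"]); p=np.asarray(P,float).reshape(-1,3)@T[:3,:3].T+T[:3,3]
    u=np.c_[p[:,0]/-p[:,2],-p[:,1]/-p[:,2]]; u=u*(1+im["k1"]*(u**2).sum(1))[:,None]
    return u*f+[im["cx"],im["cy"]]
def mask(im,lo,hi,box=None):
    h=cv2.cvtColor(im["frame"],cv2.COLOR_RGB2HSV); m=cv2.inRange(h,lo,hi)
    if box: b=np.zeros_like(m); x0,y0,x1,y1=box; b[y0:y1,x0:x1]=1; m=m*b
    return m
def pix(m):
    return np.argwhere(m)[:,::-1].astype(float)
def rect(im,m,z):
    n,l,s,_=cv2.connectedComponentsWithStats(m); k=1+np.argmax(s[1:,4])
    r=cv2.minAreaRect(cast(im,pix(l==k),z).astype(np.float32)); return r
E
python3 - <<'E'
from h import *
im=get_image("top")
print("stand",rect(im,mask(im,(0,150,70),(6,255,255),(205,150,305,230)),.018))
print("mat",rect(im,mask(im,(45,100,50),(80,255,255)),.003))
print("carton inner floor",rect(im,mask(im,(0,0,170),(180,60,255),(335,200,415,280)),.004))
w=mask(im,(0,0,150),(180,70,255),(262,240,298,275)); p=cast(im,pix(w),.075); print("white",cv2.minEnclosingCircle(p.astype(np.float32)))
c=im["frame"][140:290,190:420]; cv2.imwrite("pics/topc.png",cv2.resize(c[...,::-1],None,fx=3.4,fy=3.4,interpolation=cv2.INTER_CUBIC))
E
```

```text
stand ((0.629874587059021, 0.015716135501861572), (0.14784668385982513, 0.18845199048519135), 9.50821304321289)
mat ((0.48377153277397156, 0.3123345375061035), (0.14948756992816925, 0.21953921020030975), 11.304192543029785)
carton inner floor ((0.4825291931629181, -0.32225194573402405), (0.1327276974916458, 0.14085569977760315), 84.83721160888672)
white ((0.4397212564945221, -0.0491175502538681), 0.030128074809908867)
```

View pics/topc.png

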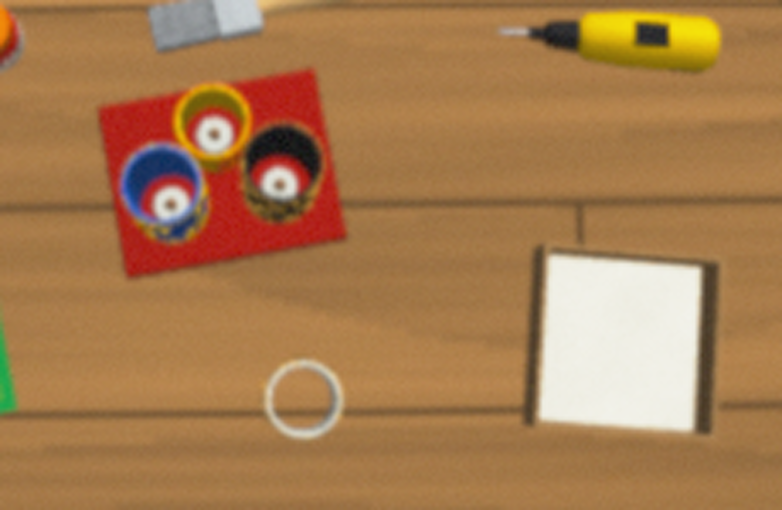

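Crop: blue rim centre near (162,186), black (283,163), yellow (213,121), white (304,400); the carton is open with its white floor in view. Next I measure the rims at their known heights and compare them with the lights.

```bash
python3 - <<'E'
from h import *
from scipy.optimize import least_squares
im=get_image("top")
(cx,cy),_,a=rect(im,mask(im,(0,150,70),(6,255,255),(205,150,305,230)),.018)
t=np.radians(a); R=np.array([[np.cos(t),-np.sin(t)],[np.sin(t),np.cos(t)]])
f=im["frame"].astype(float)
for n,g,z,l in(("blue",(162,186),.158,(-.022,.046)),("black",(283,163),.158,(-.022,-.046)),("yellow",(213,121),.093,(.03,0)),("white",(304,400),.075,None)):
    g0=np.array(g)/3.4+[190,140]; w0=cast(im,g0,z)[0]
    # outward edge: strongest gradient along spokes near r=30mm on the side away from the camera
    e=[]; g_=cv2.GaussianBlur(f,(0,0),.7)
    cam=-np.array(im["world_to_cam"])[:3,:3].T@np.array(im["world_to_cam"])[:3,3]
    d=w0-cam[:2]; a0=np.arctan2(d[1],d[0])
    for b in np.radians(np.arange(-85,86,5)) if n!="white" else np.radians(np.arange(-180,180,8)):
        r=np.arange(.024,.037,.0005); P=np.c_[w0[0]+r*np.cos(a0+b),w0[1]+r*np.sin(a0+b),np.full(len(r),z)]
        u=proj(im,P).astype(np.float32)
        v=cv2.remap(g_.astype(np.float32),u[:,:1],u[:,1:],cv2.INTER_CUBIC)[:,0]
        k=np.argmax(np.linalg.norm(np.gradient(v,axis=0),axis=1)); e.append(P[k,:2])
    e=np.array(e); s=least_squares(lambda p:np.hypot(*(e-p).T)-.030,w0,loss="soft_l1",f_scale=.001)
    print(n,"hand",w0.round(4),"fit",s.x.round(4),"rms",np.sqrt(np.mean(s.fun**2)).round(4),"light",None if l is None else (R@l+[cx,cy]).round(4))
E
```

```text
blue hand [0.5988 0.0558] fit [0.6033 0.0582] rms 0.0011 light [0.6004 0.0572]
black hand [ 0.615  -0.0343] fit [ 0.6137 -0.032 ] rms 0.001 light [ 0.6161 -0.0335]
yellow hand [0.6593 0.0191] fit [0.6558 0.0184] rms 0.0029 light [0.6595 0.0207]
white hand [ 0.4385 -0.0504] fit [ 0.4406 -0.0516] rms 0.0027 light None
```

```bash
python3 -m crank '[0,0,-0.058,0.0228,-0.0254,0,100, 0,0,-0.058,0.0228,-0.0254,0,100, 0,0,-0.058,0.0228,-0.0254,0,100, 0,0,-0.058,0.0228,-0.0254,0,100, 0,0,-0.058,0.0228,-0.0254,0,100, 0,0,-0.058,0.0228,-0.0254,0,100, 0,0,-0.058,0.0228,-0.0254,0,100, 0,0,-0.058,0.0228,-0.0254,0,100, 0,0,-0.058,0.0228,-0.0254,0,100, 0,0,-0.058,0.0228,-0.0254,0,100, 0,0,-0.058,0.0228,-0.0254,0,100, 0,0,-0.058,0.0228,-0.0254,0,100, 0,0,-0.058,0.0228,-0.0254,0,100, 0,0,-0.058,0.0228,-0.0254,0,100, 0,0,-0.058,0.0228,-0.0254,0,100, 0,0,-0.058,0.0228,-0.0254,0,100, 0,0,-0.058,0.0228,-0.0254,0,100, 0,0,-0.058,0.0228,-0.0254,0,100, 0,0,0,0,0,0,100, 0,0,0,0,0,0,100]' 40
python3 - <<'E'
from h import *
s=observe(); print(s["position"],s["tool_rot"],s["ft_force"])
im=get_image("wrist"); cv2.imwrite("pics/w1.png",im["frame"][...,::-1])
for n,P in(("blue",(.6004,.0572,.158)),("black",(.616,-.0335,.158)),("yellow",(.6595,.0207,.093)),("white",(.4397,-.0491,.075))): print(n,proj(im,P))
E
```

```text
time_s: 2.25
position: [0.6014, 0.0583, 0.2448]
tool_rot: [[0.985, 0.171, -0.001], [0.171, -0.985, 0.0], [-0.001, -0.0, -1.0]]
ft_force: [-0.4, 0.7, 0.7]
grip_width: 0.0854
[0.60138887 0.05828579 0.24479763] [[ 9.85305547e-01  1.70797658e-01 -1.06762812e-03]
 [ 1.70798046e-01 -9.85306017e-01  2.82069480e-04]
 [-1.00376361e-03 -4.60273420e-04 -9.99999390e-01]] [-0.40582907  0.66932025  0.68822655]
blue [[255.06183799 207.96800335]]
black [[254.9806435  295.16715977]]
yellow [[300.18512767 224.59032601]]
white [[115.74921747 240.84307051]]
```

View pics/w1.png

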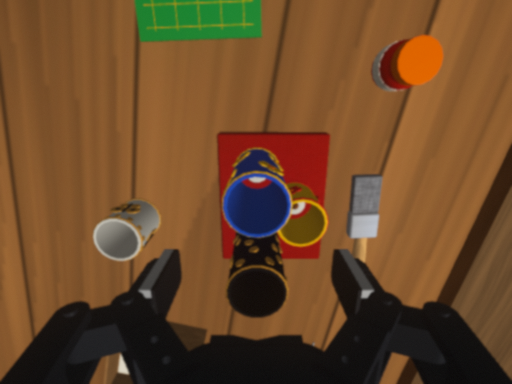

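Wrist view: rims at blue (257,203), black (257,290), yellow (302,222) and white (120,240), each within about 5 px of prediction. The fingers straddle the jaw axis. I fit the rims here for better centres.

```bash
python3 - <<'E'
from h import *
im=get_image("wrist")
for n,c,z in(("blue",(257,203),.158),("black",(257.5,290),.158),("yellow",(302,222),.093),("white",(119.5,239.5),.075)):
    print(n,cast(im,c,z)[0].round(4))
# rim extremes read by hand: left,right,top(far),bottom
for n,e,z in(("blue",[(222.5,203),(291.5,203),(257,236.5)],.158),("black",[(228,290),(287.5,290),(257.5,316.5)],.158)):
    p=cast(im,e,z); print(n,p.round(4).tolist(),"width",np.hypot(*(p[1]-p[0])).round(4),"c",((p[0]+p[1])/2).round(4))
E
```

```text
blue [0.6009 0.0626]
black [ 0.6172 -0.0266]
yellow [0.6606 0.0249]
white [ 0.4441 -0.046 ]
blue [[0.5715, 0.0574], [0.6304, 0.0677], [0.6066, 0.0308]] width 0.0597 c [0.6009 0.0626]
black [[0.5888, -0.0316], [0.6461, -0.0216], [0.6229, -0.0586]] width 0.0582 c [ 0.6174 -0.0266]
```

The wrist view reads about 5 mm further +y than the top view for every rim. I check the stand outline in all three cameras.

```bash
python3 - <<'E'
from h import *
for n,b in(("wrist",(210,125,335,265)),("scene",(205,160,320,245)),("top",(205,150,305,230))):
    im=get_image(n); m=mask(im,(0,150,60),(7,255,255),b)
    n_,l,s,_=cv2.connectedComponentsWithStats(m); k=1+np.argmax(s[1:,4])
    h=cast(im,pix(l==k),.018).astype(np.float32)
    print(n,"stand",cv2.minAreaRect(h))
    if n=="scene":
        print(" mat",rect(im,mask(im,(45,100,50),(80,255,255),(280,80,385,155)),.003))
        for nm,P in(("white",(.4397,-.0491,.075)),("blue",(.6004,.0572,.158)),("black",(.616,-.0335,.158))):print(nm,proj(im,P))
        cv2.imwrite("pics/s1.png",cv2.resize(im["frame"][110:250,170:330,::-1],None,fx=4.5,fy=4.5,interpolation=cv2.INTER_CUBIC))
E
```

```text
wrist stand ((0.6235336661338806, 0.06123114004731178), (0.1486307829618454, 0.10258189588785172), 9.055231094360352)
scene stand ((0.6348737478256226, 0.01450204849243164), (0.1524323970079422, 0.1909460872411728), 9.888901710510254)
 mat ((0.4842450022697449, 0.31314653158187866), (0.15015526115894318, 0.22047384083271027), 11.607000350952148)
white [[202.71010046 135.54672897]]
blue [[274.16515778 143.60090941]]
black [[240.28131607 163.56532265]]
top stand ((0.6373217701911926, -0.026623286306858063), (0.14834046363830566, 0.10360408574342728), 9.850946426391602)
```

Stand estimates agree to about 4 mm: top (0.630,0.016), scene (0.635,0.0145), wrist edge (0.631,0.018). That is well inside the play. Now I descend on blue and grip.

```bash
python3 -m crank '[0,0,0,0,0,-0.02,100, 0,0,0,0,0,-0.02,100, 0,0,0,0,0,-0.02,100, 0,0,0,0,0,-0.02,100, 0,0,0,0,0,-0.02,100, 0,0,0,0,0,-0.012,100, 0,0,0,0,0,-0.005,100, 0,0,0,0,0,0,80, 0,0,0,0,0,0,60, 0,0,0,0,0,0,40, 0,0,0,0,0,0,20, 0,0,0,0,0,0,20, 0,0,0,0,0,0,20, 0,0,0,0,0,0,20]' 40
```

```text
time_s: 3.9
position: [0.602, 0.0585, 0.1295]
tool_rot: [[0.985, 0.171, 0.002], [0.171, -0.985, -0.0], [0.002, 0.001, -1.0]]
ft_force: [0.8, 1.2, 6.8]
grip_width: 0.0584
```

```bash
python3 -m crank '[0,0,0,0,0,0.005,20, 0,0,0,0,0,0.015,20, 0,0,0,0,0,0.02,20, 0,0,0,0,0,0.02,20, 0,0,0,0,0,0.02,20, 0,0,0,0,0,0.02,20, 0,0,0,-0.005,0.012,0,20, 0,0,0,-0.011,0.026,0,20, 0,0,0,-0.014,0.033,0,20, 0,0,0,-0.014,0.033,0,20, 0,0,0,-0.014,0.033,0,20, 0,0,0,-0.014,0.033,0,20, 0,0,0,-0.014,0.033,0,20, 0,0,0,-0.014,0.033,0,20, 0,0,0,-0.014,0.033,0,20, 0,0,0,-0.011,0.026,0,20, 0,0,0,-0.005,0.0115,0,20, 0,0,0,0,0,0,20, 0,0,0,0,0,0,20]' 
python3 - <<'E'
from h import *
im=get_image("scene"); cv2.imwrite("pics/s2.png",im["frame"][...,::-1])
E
```

```text
time_s: 5.8
position: [0.4715, 0.3644, 0.2278]
tool_rot: [[0.985, 0.171, -0.001], [0.171, -0.985, -0.001], [-0.001, 0.001, -1.0]]
ft_force: [1.6, -0.1, -1.0]
grip_width: 0.0582
```

View pics/s2.png

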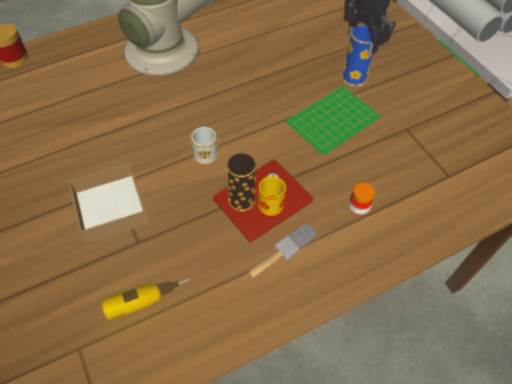

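Blue hangs upright in the gripper, its lower end at about (355,82). Yellow and black still stand. I lower onto the mat.

```bash
python3 -m crank '[0,0,0,0,0,-0.012,20, 0,0,0,0,0,-0.02,20, 0,0,0,0,0,-0.02,20, 0,0,0,0,0,-0.02,20, 0,0,0,0,0,-0.02,20, 0,0,0,0,0,-0.01,20, 0,0,0,0,0,-0.005,20, 0,0,0,0,0,-0.003,20, 0,0,0,0,0,-0.001,20, 0,0,0,0,0,0,20, 0,0,0,0,0,0,20]'
```

```text
time_s: 6.95
position: [0.4717, 0.3651, 0.1179]
tool_rot: [[0.985, 0.171, 0.001], [0.171, -0.985, 0.0], [0.001, -0.0, -1.0]]
ft_force: [-0.5, -0.4, -0.6]
grip_width: 0.059
```

```bash
python3 -m crank '[0,0,0,0,0,-0.001,20, 0,0,0,0,0,-0.001,20, 0,0,0,0,0,-0.001,20, 0,0,0,0,0,0,20, 0,0,0,0,0,0,20]'
```

```text
time_s: 7.45
position: [0.4715, 0.3651, 0.1146]
tool_rot: [[0.985, 0.171, 0.0], [0.171, -0.985, 0.0], [0.0, -0.0, -1.0]]
ft_force: [-0.8, -0.0, 1.7]
grip_width: 0.0581
```

```bash
python3 -m crank '[0,0,0,0,0,-0.001,20, 0,0,0,0,0,0,20, 0,0,0,0,0,0,20]'
```

```text
time_s: 7.75
position: [0.4715, 0.3652, 0.1145]
tool_rot: [[0.985, 0.171, 0.001], [0.171, -0.985, 0.001], [0.001, -0.001, -1.0]]
ft_force: [-3.1, -1.0, 8.8]
grip_width: 0.0585
```

Contact is confirmed at 8.8 N. I release, rise, and go over black.

```bash
python3 -m crank '[0,0,0,0,0,0,40, 0,0,0,0,0,0,70, 0,0,0,0,0,0,100, 0,0,0,0,0,0,100, 0,0,0,0,0,0,100, 0,0,0,0,0,0.01,100, 0,0,0,0,0,0.02,100, 0,0,0,0,0,0.03,100, 0,0,0,0,0,0.03,100, 0,0,0,0,0,0.03,100, 0,0,0,0,0,0,100]' && python3 -m crank '[0,0,0,0.007,-0.018,0,100, 0,0,0,0.0135,-0.037,0,100, 0,0,0,0.0135,-0.037,0,100, 0,0,0,0.0135,-0.037,0,100, 0,0,0,0.0135,-0.037,0,100, 0,0,0,0.0135,-0.037,0,100, 0,0,0,0.0135,-0.037,0,100, 0,0,0,0.0135,-0.037,0,100, 0,0,0,0.0135,-0.037,0,100, 0,0,0,0.0135,-0.037,0,100, 0,0,0,0.0135,-0.037,0,100, 0,0,0,0.004,-0.008,0,100, 0,0,0,0,0,0,100, 0,0,0,0,0,0,100]'
python3 - <<'E'
from h import *
im=get_image("wrist"); s=get_image("scene"); o=np.hstack([im["frame"],s["frame"][60:300,120:440].repeat(1,0)[:,:]]) if 0 else im["frame"]
c=cv2.resize(s["frame"][60:252,120:440],(512,307)); cv2.imwrite("pics/w3.png",cv2.resize(np.vstack([cv2.resize(im["frame"],(384,288)),cv2.resize(c,(384,230))]),None,fx=1.15,fy=1.15)[...,::-1])
E
```

```text
time_s: 8.85
position: [0.4726, 0.3656, 0.2384]
tool_rot: [[0.985, 0.171, 0.008], [0.171, -0.985, 0.004], [0.008, -0.002, -1.0]]
ft_force: [0.1, -0.8, -0.0]
grip_width: 0.0854
time_s: 10.25
position: [0.6171, -0.03, 0.2332]
tool_rot: [[0.985, 0.172, -0.001], [0.172, -0.985, 0.0], [-0.001, -0.001, -1.0]]
ft_force: [0.3, 0.2, 0.2]
grip_width: 0.0854
```

View pics/w3.png

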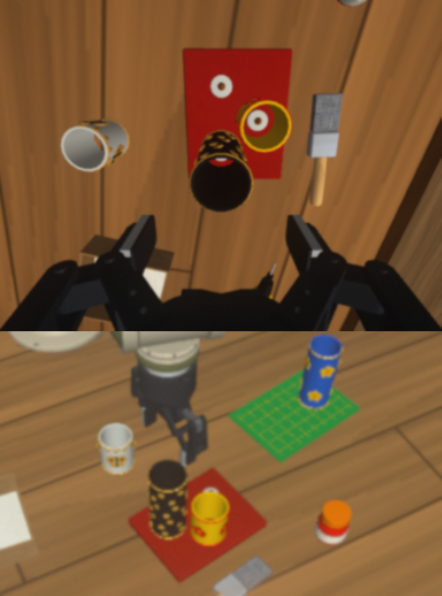

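Blue stands upright on the mat, at (322,372) in the lower view. Black's rim is centred between the jaws at (221,182). I descend and grip.

```bash
python3 -m crank '[0,0,0,0,0,-0.02,100, 0,0,0,0,0,-0.02,100, 0,0,0,0,0,-0.02,100, 0,0,0,0,0,-0.02,100, 0,0,0,0,0,-0.014,100, 0,0,0,0,0,-0.008,100, 0,0,0,0,0,-0.003,100, 0,0,0,0,0,0,80, 0,0,0,0,0,0,60, 0,0,0,0,0,0,40, 0,0,0,0,0,0,20, 0,0,0,0,0,0,20, 0,0,0,0,0,0,20, 0,0,0,0,0,0,20]'
```

```text
time_s: 11.75
position: [0.6178, -0.0311, 0.1294]
tool_rot: [[0.985, 0.171, 0.002], [0.171, -0.985, -0.0], [0.002, 0.001, -1.0]]
ft_force: [-1.2, -0.2, 6.3]
grip_width: 0.059
```

```bash
python3 -m crank '[0,0,0,0,0,0.005,20, 0,0,0,0,0,0.015,20, 0,0,0,0,0,0.02,20, 0,0,0,0,0,0.02,20, 0,0,0,0,0,0.025,20, 0,0,0,0,0,0.02,20, 0,0,0,-0.005,0.012,0,20, 0,0,0,-0.011,0.026,0,20, 0,0,0,-0.014,0.033,0,20, 0,0,0,-0.014,0.033,0,20, 0,0,0,-0.014,0.033,0,20, 0,0,0,-0.014,0.033,0,20, 0,0,0,-0.014,0.033,0,20, 0,0,0,-0.014,0.033,0,20, 0,0,0,-0.013,0.031,0,20, 0,0,0,-0.008,0.019,0,20, 0,0,0,-0.003,0.007,0,20, 0,0,0,0,0,0,20, 0,0,0,0,0,0,20]'
```

```text
time_s: 13.65
position: [0.4935, 0.2614, 0.2328]
tool_rot: [[0.985, 0.171, -0.001], [0.171, -0.985, -0.001], [-0.001, 0.0, -1.0]]
ft_force: [-0.4, 0.7, -1.4]
grip_width: 0.0594
```

```bash
python3 -m crank '[0,0,0,0,0,-0.012,20, 0,0,0,0,0,-0.02,20, 0,0,0,0,0,-0.02,20, 0,0,0,0,0,-0.02,20, 0,0,0,0,0,-0.02,20, 0,0,0,0,0,-0.015,20, 0,0,0,0,0,-0.006,20, 0,0,0,0,0,-0.002,20, 0,0,0,0,0,-0.001,20, 0,0,0,0,0,-0.001,20, 0,0,0,0,0,-0.001,20, 0,0,0,0,0,-0.001,20, 0,0,0,0,0,0,20, 0,0,0,0,0,0,20]'
```

```text
time_s: 15.05
position: [0.4936, 0.2621, 0.1145]
tool_rot: [[0.985, 0.171, 0.0], [0.171, -0.985, 0.0], [0.0, -0.0, -1.0]]
ft_force: [-0.1, 0.3, -0.7]
grip_width: 0.0592
```

```bash
python3 -m crank '[0,0,0,0,0,-0.001,20, 0,0,0,0,0,0,20, 0,0,0,0,0,0,20]'
```

```text
time_s: 15.35
position: [0.4935, 0.2621, 0.1144]
tool_rot: [[0.985, 0.171, 0.001], [0.171, -0.985, 0.0], [0.001, -0.0, -1.0]]
ft_force: [-2.3, -0.7, 7.4]
grip_width: 0.0592
```

```bash
python3 -m crank '[0,0,0,0,0,0,40, 0,0,0,0,0,0,70, 0,0,0,0,0,0,100, 0,0,0,0,0,0,100, 0,0,0,0,0,0,100, 0,0,0,0,0,0.01,100, 0,0,0,0,0,0.02,100, 0,0,0,0,0,0.03,100, 0,0,0,0,0,0.03,100, 0,0,0,0,0,0.03,100, 0,0,0,0,0,0,100]' && python3 -m crank '[0,0,0,0.011,-0.016,0,100, 0,0,0,0.02,-0.029,0,100, 0,0,0,0.024,-0.034,0,100, 0,0,0,0.024,-0.034,0,100, 0,0,0,0.024,-0.034,0,100, 0,0,0,0.024,-0.034,0,100, 0,0,0,0.02,-0.029,0,100, 0,0,0,0.014,-0.02,0,100, 0,0,0,0.006,-0.01,0,100, 0,0,0,0,0,0,100, 0,0,0,0,0,0,100]'
python3 - <<'E'
from h import *
im=get_image("wrist"); s=get_image("scene")
m=mask(im,(0,150,60),(7,255,255)); print("stand wrist",rect(im,m,.018))
c=s["frame"][60:252,120:440]; cv2.imwrite("pics/w4.png",cv2.resize(np.vstack([cv2.resize(im["frame"],(384,288)),cv2.resize(c,(384,230))]),None,fx=1.15,fy=1.15)[...,::-1])
print(cast(s,[(0,0)],.1)*0, proj(im,[(.661,.022,.093)]))
E
```

```text
time_s: 16.45
position: [0.4947, 0.2625, 0.2381]
tool_rot: [[0.985, 0.171, 0.008], [0.171, -0.985, 0.002], [0.008, -0.001, -1.0]]
ft_force: [0.2, 0.1, -0.2]
grip_width: 0.0852
time_s: 17.55
position: [0.6599, 0.0229, 0.2333]
tool_rot: [[0.985, 0.172, -0.001], [0.172, -0.985, 0.0], [-0.0, -0.001, -1.0]]
ft_force: [-0.1, -0.0, 0.4]
grip_width: 0.085
stand wrist ((0.63133704662323, 0.017373688519001007), (0.14838655292987823, 0.18807117640972137), 9.885309219360352)
[[-0. -0.]] [[257.11869408 189.8020344 ]]
```

View pics/w4.png

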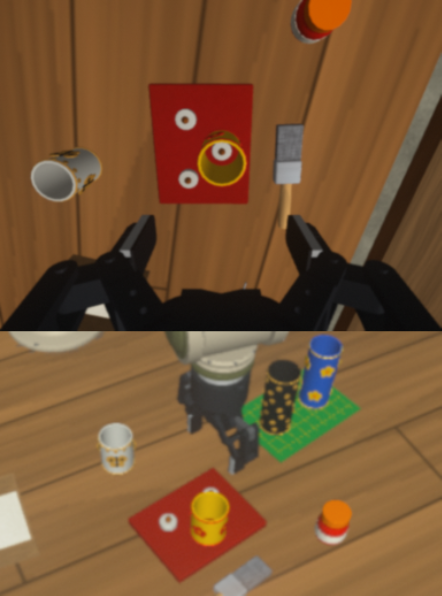

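Black and blue both stand upright on the mat; yellow is alone on the stand with its rim at (221,161). The wrist-view stand fit is (0.631,0.017), 9.9°. I descend on yellow.

```bash
python3 -m crank '[0,0,0,0,0,-0.02,100, 0,0,0,0,0,-0.03,100, 0,0,0,0,0,-0.03,100, 0,0,0,0,0,-0.03,100, 0,0,0,0,0,-0.025,100, 0,0,0,0,0,-0.015,100, 0,0,0,0,0,-0.01,100, 0,0,0,0,0,-0.002,100, 0,0,0,0,0,0,80, 0,0,0,0,0,0,60, 0,0,0,0,0,0,40, 0,0,0,0,0,0,20, 0,0,0,0,0,0,20, 0,0,0,0,0,0,20, 0,0,0,0,0,0,20]'
```

```text
time_s: 19.15
position: [0.6611, 0.0221, 0.0729]
tool_rot: [[0.985, 0.171, 0.003], [0.171, -0.985, -0.0], [0.003, 0.001, -1.0]]
ft_force: [-0.2, 1.3, 6.7]
grip_width: 0.06
```

```bash
python3 -m crank '[0,0,0,0,0,0.005,20, 0,0,0,0,0,0.015,20, 0,0,0,0,0,0.02,20, 0,0,0,0,0,0.02,20, 0,0,0,0,0,0.02,20, 0,0,0,-0.007,-0.013,0.005,20, 0,0,0,-0.014,-0.026,0,20, 0,0,0,-0.017,-0.033,0,20, 0,0,0,-0.017,-0.033,0,20, 0,0,0,-0.017,-0.033,0,20, 0,0,0,-0.017,-0.033,0,20, 0,0,0,-0.017,-0.033,0,20, 0,0,0,-0.017,-0.033,0,20, 0,0,0,-0.017,-0.033,0,20, 0,0,0,-0.017,-0.033,0,20, 0,0,0,-0.014,-0.025,0,20, 0,0,0,-0.008,-0.012,0,20, 0,0,0,0,0,0,20, 0,0,0,0,0,0,20]'
python3 - <<'E'
from h import *
im=get_image("scene"); p=observe()["position"]; print(p, proj(im,[p[0],p[1],p[2]-.0545]))
print("lights wrist n/a"); cv2.imwrite("pics/s5.png",cv2.resize(im["frame"][120:260,40:240,::-1],None,fx=3.5,fy=3.5,interpolation=cv2.INTER_CUBIC))
E
```

```text
time_s: 21.05
position: [0.4815, -0.3172, 0.1561]
tool_rot: [[0.985, 0.171, -0.0], [0.171, -0.985, 0.001], [-0.0, -0.001, -1.0]]
ft_force: [-0.2, 0.3, -0.8]
grip_width: 0.0597
[ 0.48178211 -0.31687023  0.15617341] [[ 99.99246589 182.3247264 ]]
lights wrist n/a
```

View pics/s5.png

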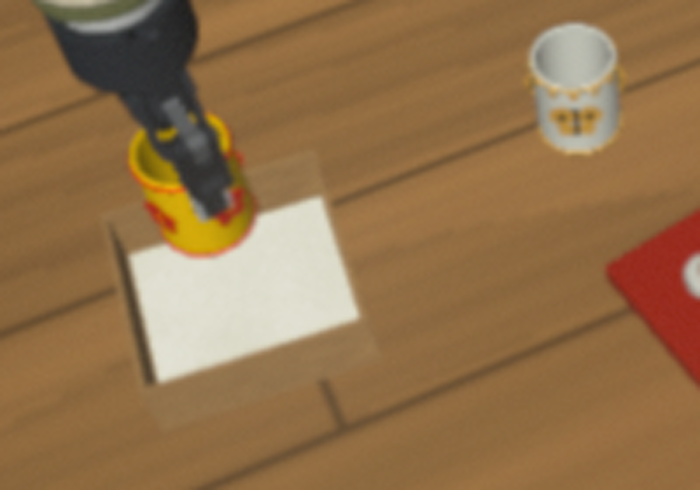

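Yellow hangs upright above the carton, its lower end at about (205,250), on line with the carton middle. I lower it.

```bash
python3 -m crank '[0,0,0,0,0,-0.012,20, 0,0,0,0,0,-0.02,20, 0,0,0,0,0,-0.02,20, 0,0,0,0,0,-0.02,20, 0,0,0,0,0,-0.013,20, 0,0,0,0,0,-0.006,20, 0,0,0,0,0,-0.002,20, 0,0,0,0,0,-0.001,20, 0,0,0,0,0,-0.001,20, 0,0,0,0,0,-0.001,20, 0,0,0,0,0,-0.001,20, 0,0,0,0,0,-0.001,20, 0,0,0,0,0,0,20, 0,0,0,0,0,0,20]'
```

```text
time_s: 22.5
position: [0.4815, -0.3181, 0.0589]
tool_rot: [[0.985, 0.171, 0.0], [0.171, -0.985, -0.001], [0.0, 0.001, -1.0]]
ft_force: [-1.6, 0.6, 5.2]
grip_width: 0.0597
```

```bash
python3 -m crank '[0,0,0,0,0,0,40, 0,0,0,0,0,0,70, 0,0,0,0,0,0,100, 0,0,0,0,0,0,100, 0,0,0,0,0,0,100, 0,0,0,0,0,0.01,100, 0,0,0,0,0,0.02,100, 0,0,0,0,0,0.03,100, 0,0,0,0,0,0.03,100, 0,0,0,0,0,0.03,100, 0,0,0,0,0,0,100]' && python3 -m crank '[0,0,0,-0.003,0.02,0.005,100, 0,0,0,-0.005,0.033,0.02,100, 0,0,0,-0.005,0.036,0.02,100, 0,0,0,-0.005,0.036,0.01,100, 0,0,0,-0.005,0.036,0,100, 0,0,0,-0.005,0.036,0,100, 0,0,0,-0.005,0.034,0,100, 0,0,0,-0.004,0.024,0,100, 0,0,0,-0.003,0.014,0,100, 0,0,0,0,0,0,100, 0,0,0,0,0,0,100]'
python3 - <<'E'
from h import *
im=get_image("wrist"); s=get_image("scene"); t=get_image("top")
c=s["frame"][100:268,40:320]; cv2.imwrite("pics/w6.png",cv2.resize(np.vstack([cv2.resize(im["frame"],(384,288)),cv2.resize(c,(384,230))]),None,fx=1.15,fy=1.15)[...,::-1])
print(observe()["position"],proj(im,[(.4415,-.049,.075),(.4415,-.049,0)]))
m=mask(im,(0,150,60),(7,255,255)); print("stand wrist",rect(im,m,.018))
E
```

```text
time_s: 23.6
position: [0.4826, -0.319, 0.1831]
tool_rot: [[0.985, 0.171, 0.006], [0.171, -0.985, -0.006], [0.005, 0.007, -1.0]]
ft_force: [-0.0, 0.0, 0.3]
grip_width: 0.0853
time_s: 24.7
position: [0.4417, -0.0496, 0.2333]
tool_rot: [[0.985, 0.171, 0.0], [0.171, -0.985, -0.0], [0.0, 0.0, -1.0]]
ft_force: [0.6, -0.1, 0.4]
grip_width: 0.0852
[ 0.44171329 -0.04995519  0.23318486] [[256.08152629 183.37003954]
 [256.02514009 168.37181742]]
stand wrist ((0.6280277371406555, 0.01686084270477295), (0.15250299870967865, 0.18822263181209564), 9.751923561096191)
```

View pics/w6.png

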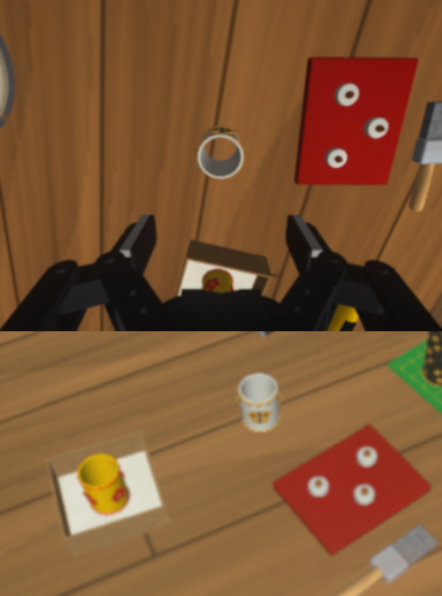

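Yellow stands upright inside the carton. White's rim is centred between the jaws at (221,156), and all three lights are bare. I measure the lights in the wrist and scene cameras and grip white.

```bash
python3 - <<'E'
from h import *
t=np.radians(9.8);R=np.array([[np.cos(t),-np.sin(t)],[np.sin(t),np.cos(t)]])
L=[("left",(-.022,.046)),("right",(-.022,-.046)),("back",(.03,0))]
for n in("wrist","scene","top"):
    im=get_image(n)
    for nm,l in L:
        w=R@l+[.632,.016]; u=proj(im,[*w,.03])[0]
        m=mask(im,(0,0,130),(180,90,255),tuple(int(v) for v in(u[0]-16,u[1]-16,u[0]+16,u[1]+16)))
        n_,lb,s,_=cv2.connectedComponentsWithStats(m); k=1+np.argmax(s[1:,4]) if n_>1 else 0
        c,r=cv2.minEnclosingCircle(cast(im,pix(lb==k),.030).astype(np.float32)) if k else (None,None)
        print(n,nm,"expected",w.round(4),"seen",c,r)
E
python3 -m crank '[0,0,0,0,0,-0.02,100, 0,0,0,0,0,-0.03,100, 0,0,0,0,0,-0.03,100, 0,0,0,0,0,-0.03,100, 0,0,0,0,0,-0.03,100, 0,0,0,0,0,-0.02,100, 0,0,0,0,0,-0.013,100, 0,0,0,0,0,-0.007,100, 0,0,0,0,0,0,80, 0,0,0,0,0,0,60, 0,0,0,0,0,0,40, 0,0,0,0,0,0,20, 0,0,0,0,0,0,20, 0,0,0,0,0,0,20, 0,0,0,0,0,0,20]'
```

```text
wrist left expected [0.6025 0.0576] seen (0.6006150245666504, 0.05861269310116768) 0.014846009202301502
wrist right expected [ 0.6182 -0.0331] seen (0.6165050268173218, -0.03165159001946449) 0.014872448518872261
wrist back expected [0.6616 0.0211] seen (0.6594482660293579, 0.022205542773008347) 0.014838475733995438
scene left expected [0.6025 0.0576] seen (0.6045055389404297, 0.05678047984838486) 0.018346870318055153
scene right expected [ 0.6182 -0.0331] seen (0.619791567325592, -0.03353847563266754) 0.01757814548909664
scene back expected [0.6616 0.0211] seen (0.6631957292556763, 0.020638704299926758) 0.017586154863238335
top left expected [0.6025 0.0576] seen (0.6011773347854614, 0.05751769617199898) 0.01587868481874466
top right expected [ 0.6182 -0.0331] seen (0.6166014671325684, -0.0325210876762867) 0.015677737072110176
top back expected [0.6616 0.0211] seen (0.6601710319519043, 0.021129818633198738) 0.01551740150898695
time_s: 26.5
position: [0.4419, -0.0492, 0.0541]
tool_rot: [[0.985, 0.171, 0.002], [0.171, -0.985, -0.001], [0.002, 0.001, -1.0]]
ft_force: [-1.2, -0.3, 7.1]
grip_width: 0.0594
```

All three cameras agree on the lights to 2 mm: back (0.661,0.021), left (0.602,0.058), right (0.6175,-0.0325). I carry white over the back light.

```bash
python3 -m crank '[0,0,0,0,0,0.005,20, 0,0,0,0,0,0.015,20, 0,0,0,0,0,0.02,20, 0,0,0,0,0,0.02,20, 0,0,0,0,0,0.02,20, 0,0,0,0,0,0.02,20, 0,0,0,0.01,0.0032,0,20, 0,0,0,0.02,0.0064,0,20, 0,0,0,0.03,0.0097,0,20, 0,0,0,0.03,0.0097,0,20, 0,0,0,0.03,0.0097,0,20, 0,0,0,0.03,0.0097,0,20, 0,0,0,0.03,0.0097,0,20, 0,0,0,0.02,0.0064,0,20, 0,0,0,0.012,0.0039,0,20, 0,0,0,0.006,0.0018,0,20, 0,0,0,0,0,0,20, 0,0,0,0,0,0,20]'
python3 - <<'E'
from h import *
im=get_image("wrist"); s=get_image("scene")
p=observe()["position"]; print(p)
c=s["frame"][90:258,160:440]; cv2.imwrite("pics/w7.png",cv2.resize(np.vstack([cv2.resize(im["frame"],(384,288)),cv2.resize(c,(384,230))]),None,fx=1.15,fy=1.15)[...,::-1])
E
```

```text
time_s: 28.3
position: [0.659, 0.0212, 0.1528]
tool_rot: [[0.985, 0.171, -0.001], [0.171, -0.985, 0.0], [-0.001, -0.0, -1.0]]
ft_force: [0.4, 0.1, 0.2]
grip_width: 0.0594
[0.65898942 0.021057   0.15336362]
```

View pics/w7.png

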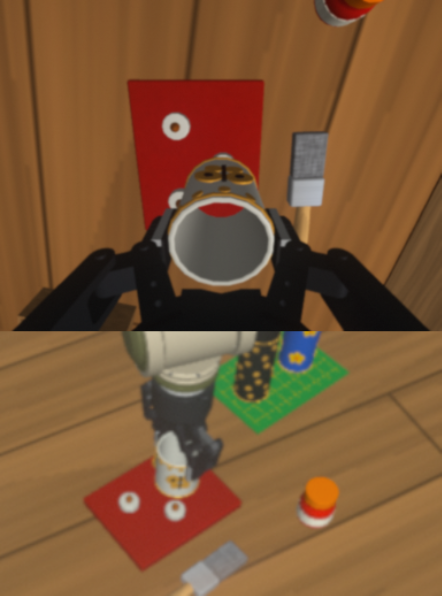

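White is held upright and over the stand, with its lower end 80 mm above the board. I nudge it +2 mm in x and lower.

```bash
python3 -m crank '[0,0,0,0.002,0,-0.01,20, 0,0,0,0,0,-0.018,20, 0,0,0,0,0,-0.02,20, 0,0,0,0,0,-0.015,20, 0,0,0,0,0,-0.008,20, 0,0,0,0,0,-0.004,20, 0,0,0,0,0,-0.002,20, 0,0,0,0,0,-0.001,20, 0,0,0,0,0,-0.001,20, 0,0,0,0,0,-0.001,20, 0,0,0,0,0,-0.001,20, 0,0,0,0,0,-0.001,20, 0,0,0,0,0,0,20, 0,0,0,0,0,0,20]'
```

```text
time_s: 29.8
position: [0.6616, 0.0212, 0.0722]
tool_rot: [[0.985, 0.171, 0.001], [0.171, -0.985, -0.0], [0.001, 0.0, -1.0]]
ft_force: [-2.8, 0.6, 6.2]
grip_width: 0.0594
```

```bash
python3 -m crank '[0,0,0,0,0,0,40, 0,0,0,0,0,0,70, 0,0,0,0,0,0,100, 0,0,0,0,0,0,100, 0,0,0,0,0,0,100, 0,0,0,0,0,0.01,100, 0,0,0,0,0,0.02,100, 0,0,0,0,0,0.03,100, 0,0,0,0,0,0.03,100, 0,0,0,0,0,0.04,100, 0,0,0,0,0,0.03,100, 0,0,0,0,0,0,100]' && python3 -m crank '[0,0,0,-0.01,0.018,0,100, 0,0,0,-0.018,0.033,0,100, 0,0,0,-0.021,0.038,0,100, 0,0,0,-0.021,0.038,0,100, 0,0,0,-0.021,0.038,0,100, 0,0,0,-0.021,0.038,0,100, 0,0,0,-0.021,0.038,0,100, 0,0,0,-0.021,0.038,0,100, 0,0,0,-0.018,0.033,0,100, 0,0,0,-0.012,0.02,0,100, 0,0,0,-0.006,0.011,0,100, 0,0,0,0,0,0,100, 0,0,0,0,0,0,100]'
python3 - <<'E'
from h import *
im=get_image("wrist"); s=get_image("scene")
print(observe()["position"],proj(im,[(.4715,.3652,.143),(.4935,.2621,.143)]))
c=s["frame"][70:238,160:440]; cv2.imwrite("pics/w8.png",cv2.resize(np.vstack([cv2.resize(im["frame"],(384,288)),cv2.resize(c,(384,230))]),None,fx=1.15,fy=1.15)[...,::-1])
E
```

```text
time_s: 31.0
position: [0.6627, 0.0211, 0.2372]
tool_rot: [[0.985, 0.171, 0.01], [0.171, -0.985, -0.001], [0.009, 0.003, -1.0]]
ft_force: [-0.2, 0.2, 0.2]
grip_width: 0.0855
time_s: 32.3
position: [0.472, 0.3635, 0.2312]
tool_rot: [[0.985, 0.171, -0.0], [0.171, -0.985, -0.0], [-0.0, 0.0, -1.0]]
ft_force: [-0.4, -0.5, -0.4]
grip_width: 0.0853
[0.47222972 0.36315492 0.2312317 ] [[256.106737   204.46524282]
 [260.09352906 302.84844579]]
```

View pics/w8.png

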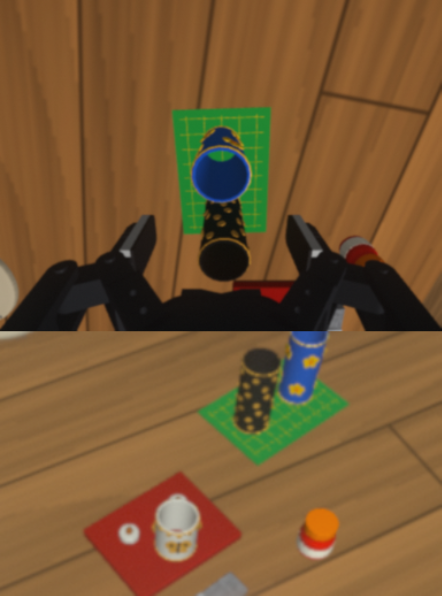

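White stands upright over the back light, with the two front lights bare. Blue's rim is centred at (221,175). I descend and grip blue.

```bash
python3 -m crank '[0,0,0,0,0.0015,-0.02,100, 0,0,0,0,0,-0.02,100, 0,0,0,0,0,-0.02,100, 0,0,0,0,0,-0.02,100, 0,0,0,0,0,-0.02,100, 0,0,0,0,0,-0.013,100, 0,0,0,0,0,-0.005,100, 0,0,0,0,0,0,80, 0,0,0,0,0,0,60, 0,0,0,0,0,0,40, 0,0,0,0,0,0,20, 0,0,0,0,0,0,20, 0,0,0,0,0,0,20, 0,0,0,0,0,0,20]'
```

```text
time_s: 33.8
position: [0.4719, 0.3659, 0.1143]
tool_rot: [[0.985, 0.171, 0.002], [0.171, -0.985, 0.001], [0.002, -0.0, -1.0]]
ft_force: [0.6, -1.1, 5.4]
grip_width: 0.0582
```

```bash
python3 -m crank '[0,0,0,0,0,0.005,20, 0,0,0,0,0,0.02,20, 0,0,0,0,0,0.03,20, 0,0,0,0,0,0.03,20, 0,0,0,0,0,0.03,20, 0,0,0,0,0,0.03,20, 0,0,0,0,0,0.03,20, 0,0,0,0,0,0.01,20, 0,0,0,0.005,-0.012,0,20, 0,0,0,0.012,-0.028,0,20, 0,0,0,0.0145,-0.0345,0,20, 0,0,0,0.0145,-0.0345,0,20, 0,0,0,0.0145,-0.0345,0,20, 0,0,0,0.0145,-0.0345,0,20, 0,0,0,0.0145,-0.0345,0,20, 0,0,0,0.0145,-0.0345,0,20, 0,0,0,0.0145,-0.0345,0,20, 0,0,0,0.008,-0.019,0,20, 0,0,0,0.0035,-0.0075,0,20, 0,0,0,0,0,0,20]'; python3 -m crank '[0,0,0,0,0,0,20, 0,0,0,0,0,0,20]'
```

```text
time_s: 35.8
position: [0.6013, 0.0567, 0.2966]
tool_rot: [[0.985, 0.17, -0.003], [0.17, -0.986, 0.0], [-0.003, -0.001, -1.0]]
ft_force: [0.5, -0.5, -1.2]
grip_width: 0.0585
time_s: 36.0
position: [0.601, 0.0589, 0.2982]
tool_rot: [[0.985, 0.173, -0.0], [0.173, -0.985, 0.0], [-0.0, -0.0, -1.0]]
ft_force: [0.4, -0.4, -1.6]
grip_width: 0.0585
```

```bash
python3 -m crank '[0,0,0,0.0005,-0.001,-0.01,20, 0,0,0,0,0,-0.02,20, 0,0,0,0,0,-0.025,20, 0,0,0,0,0,-0.025,20, 0,0,0,0,0,-0.025,20, 0,0,0,0,0,-0.02,20, 0,0,0,0,0,-0.015,20, 0,0,0,0,0,-0.012,20, 0,0,0,0,0,-0.008,20, 0,0,0,0,0,-0.004,20, 0,0,0,0,0,-0.002,20, 0,0,0,0,0,-0.001,20, 0,0,0,0,0,-0.001,20, 0,0,0,0,0,-0.001,20, 0,0,0,0,0,0,20, 0,0,0,0,0,0,20]'
```

```text
time_s: 37.6
position: [0.602, 0.0567, 0.1294]
tool_rot: [[0.985, 0.171, 0.0], [0.171, -0.985, -0.0], [0.0, 0.0, -1.0]]
ft_force: [0.1, 0.3, -1.1]
grip_width: 0.0583
```

```bash
python3 -m crank '[0,0,0,0,0,-0.001,20, 0,0,0,0,0,-0.0005,20, 0,0,0,0,0,0,20, 0,0,0,0,0,0,20]'
python3 - <<'E'
from h import *
im=get_image("scene"); cv2.imwrite("pics/s9.png",cv2.resize(im["frame"][90:240,190:330,::-1],None,fx=4,fy=4,interpolation=cv2.INTER_CUBIC))
E
```

```text
time_s: 38.0
position: [0.602, 0.0567, 0.1293]
tool_rot: [[0.985, 0.171, 0.001], [0.171, -0.985, -0.0], [0.001, 0.001, -1.0]]
ft_force: [-4.0, -0.4, 8.7]
grip_width: 0.0585
```

View pics/s9.png

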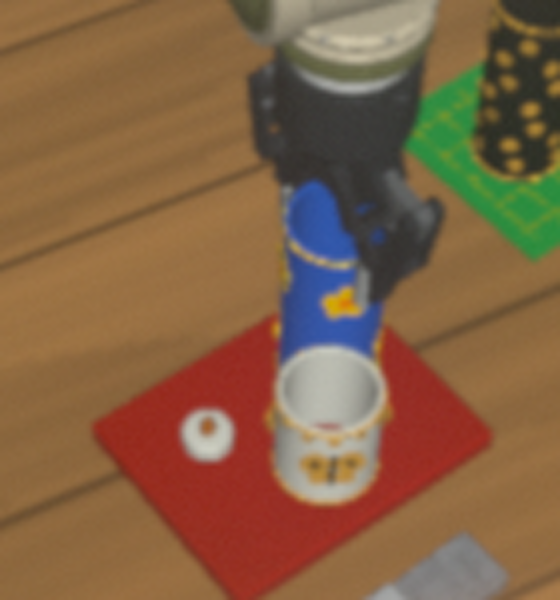

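Blue is seated on the board at the expected height, clear of white; the right front light is free at (208,435). I release and fetch black.

```bash
python3 -m crank '[0,0,0,0,0,0,40, 0,0,0,0,0,0,70, 0,0,0,0,0,0,100, 0,0,0,0,0,0,100, 0,0,0,0,0,0,100, 0,0,0,0,0,0.01,100, 0,0,0,0,0,0.02,100, 0,0,0,0,0,0.03,100, 0,0,0,0,0,0.03,100, 0,0,0,0,0,0.02,100, 0,0,0,0,0,0,100]' && python3 -m crank '[0,0,0,-0.01,0.018,0,100, 0,0,0,-0.017,0.032,0,100, 0,0,0,-0.019,0.036,0,100, 0,0,0,-0.019,0.036,0,100, 0,0,0,-0.019,0.036,0,100, 0,0,0,-0.014,0.027,0,100, 0,0,0,-0.008,0.015,0,100, 0,0,0,-0.004,0.006,0,100, 0,0,0,0,0,0,100, 0,0,0,0,0,0,100]'
```

```text
time_s: 39.15
position: [0.6029, 0.0567, 0.2415]
tool_rot: [[0.985, 0.171, 0.007], [0.171, -0.985, -0.001], [0.006, 0.002, -1.0]]
ft_force: [-0.8, 0.0, -0.0]
grip_width: 0.0856
time_s: 40.15
position: [0.492, 0.2623, 0.2374]
tool_rot: [[0.985, 0.171, -0.001], [0.171, -0.985, -0.0], [-0.001, 0.0, -1.0]]
ft_force: [0.4, -0.3, -0.1]
grip_width: 0.0855
```

```bash
python3 -m crank '[0,0,0,0.0015,0,-0.02,100, 0,0,0,0,0,-0.025,100, 0,0,0,0,0,-0.02,100, 0,0,0,0,0,-0.02,100, 0,0,0,0,0,-0.02,100, 0,0,0,0,0,-0.014,100, 0,0,0,0,0,-0.005,100, 0,0,0,0,0,0,80, 0,0,0,0,0,0,60, 0,0,0,0,0,0,40, 0,0,0,0,0,0,20, 0,0,0,0,0,0,20, 0,0,0,0,0,0,20, 0,0,0,0,0,0,20]'
```

```text
time_s: 41.55
position: [0.4938, 0.2628, 0.1147]
tool_rot: [[0.985, 0.171, 0.002], [0.171, -0.985, 0.0], [0.002, 0.0, -1.0]]
ft_force: [-0.7, -1.6, 6.6]
grip_width: 0.0595
```

```bash
python3 -m crank '[0,0,0,0,0,0.005,20, 0,0,0,0,0,0.02,20, 0,0,0,0,0,0.03,20, 0,0,0,0,0,0.03,20, 0,0,0,0,0,0.03,20, 0,0,0,0,0,0.03,20, 0,0,0,0,0,0.03,20, 0,0,0,0,0,0.015,20, 0,0,0,0.005,-0.012,0,20, 0,0,0,0.012,-0.028,0,20, 0,0,0,0.0135,-0.0325,0,20, 0,0,0,0.0135,-0.0325,0,20, 0,0,0,0.0135,-0.0325,0,20, 0,0,0,0.0135,-0.0325,0,20, 0,0,0,0.0135,-0.0325,0,20, 0,0,0,0.0135,-0.0325,0,20, 0,0,0,0.0135,-0.0325,0,20, 0,0,0,0.008,-0.019,0,20, 0,0,0,0.0042,-0.0085,0,20, 0,0,0,0,0,0,20]'; python3 -m crank '[0,0,0,0,0,0,20, 0,0,0,0,0,0,20]'
```

```text
time_s: 43.55
position: [0.6172, -0.0328, 0.303]
tool_rot: [[0.985, 0.17, -0.001], [0.17, -0.985, 0.0], [-0.001, -0.001, -1.0]]
ft_force: [-0.0, 0.2, -1.9]
grip_width: 0.0594
time_s: 43.75
position: [0.6168, -0.0309, 0.3041]
tool_rot: [[0.985, 0.173, 0.0], [0.173, -0.985, 0.0], [0.0, -0.0, -1.0]]
ft_force: [0.6, -0.2, -1.4]
grip_width: 0.0596
```

```bash
python3 -m crank '[0,0,0,0.0005,-0.001,-0.01,20, 0,0,0,0,0,-0.02,20, 0,0,0,0,0,-0.025,20, 0,0,0,0,0,-0.025,20, 0,0,0,0,0,-0.025,20, 0,0,0,0,0,-0.025,20, 0,0,0,0,0,-0.016,20, 0,0,0,0,0,-0.012,20, 0,0,0,0,0,-0.008,20, 0,0,0,0,0,-0.004,20, 0,0,0,0,0,-0.002,20, 0,0,0,0,0,-0.001,20, 0,0,0,0,0,-0.001,20, 0,0,0,0,0,-0.001,20, 0,0,0,0,0,0,20, 0,0,0,0,0,0,20]'
```

```text
time_s: 45.35
position: [0.6179, -0.0334, 0.1297]
tool_rot: [[0.985, 0.171, 0.001], [0.171, -0.985, -0.0], [0.001, 0.001, -1.0]]
ft_force: [-1.5, -1.2, 6.0]
grip_width: 0.0595
```

Contact came at the expected height. I release, rise and back away, then check.

```bash
python3 -m crank '[0,0,0,0,0,0,40, 0,0,0,0,0,0,70, 0,0,0,0,0,0,100, 0,0,0,0,0,0,100, 0,0,0,0,0,0,100, 0,0,0,0,0,0.01,100, 0,0,0,0,0,0.02,100, 0,0,0,0,0,0.03,100, 0,0,0,0,0,0.03,100, 0,0,0,0,0,0.03,100, 0,0,0,0,0,0,100]' && python3 -m crank '[0,0,0,-0.015,-0.01,0.01,100, 0,0,0,-0.03,-0.02,0.01,100, 0,0,0,-0.03,-0.02,0,100, 0,0,0,-0.03,-0.02,0,100, 0,0,0,-0.03,-0.02,0,100, 0,0,0,-0.03,-0.02,0,100, 0,0,0,-0.02,-0.01,0,100, 0,0,0,-0.01,0,0,100, 0,0,0,0,0,0,100, 0,0,0,0,0,0,100]'
python3 - <<'E'
from h import *
s=get_image("scene"); t=get_image("top"); print(observe()["ft_force"])
cv2.imwrite("pics/end.png",np.vstack([cv2.resize(s["frame"][100:292,60:380],(500,300)),cv2.resize(t["frame"][120:285,160:435],(500,300))])[...,::-1])
m=mask(t,(0,150,70),(6,255,255),(205,150,305,230)); print(rect(t,m,.018))
E
```

```text
time_s: 46.45
position: [0.6189, -0.0335, 0.254]
tool_rot: [[0.985, 0.171, 0.009], [0.171, -0.985, -0.002], [0.008, 0.004, -1.0]]
ft_force: [-0.2, 0.4, -0.5]
grip_width: 0.0853
time_s: 47.45
position: [0.4232, -0.1529, 0.2689]
tool_rot: [[0.985, 0.172, 0.0], [0.172, -0.985, 0.0], [0.0, 0.0, -1.0]]
ft_force: [0.4, -0.7, 1.0]
grip_width: 0.0855
[ 0.03220495 -1.13859073  0.09415654]
((0.6300913691520691, 0.015919603407382965), (0.14750440418720245, 0.18691247701644897), 9.691720962524414)
```

View pics/end.png

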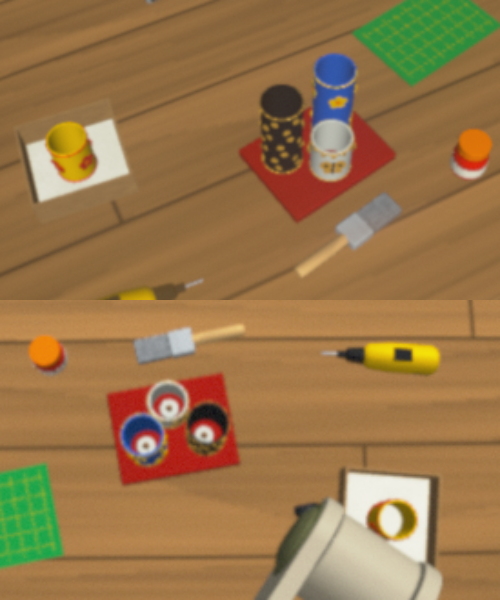

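The final views show each light inside its shade's bore: blue left, black right, white at the back. Yellow is upright in the carton; the jar, brush and rotary tool are unmoved. The gripper is open and clear.

```bash
python3 -c "
from rig import *
print(close_job())"
```

```text
the job is handed in; nothing more can be done
None
```

The job is done and handed in at about 48 s of the 134 s allowed. In order, I stood blue and then black upright on the mat, packed yellow in the carton, and stood white over the back light. Then I put blue back over the left front light and black over the right front light.

**Set-downs:** each shade was lowered in steps of about 1 mm until the board, mat or floor pushed back, between 5 and 9 N. Each touched down at its expected height, within about 1 mm.

**Last checks:** the scene and top views show all four shades upright, with each light on the stand inside its shade. Yellow is inside the carton, and the rotary tool, jar and brush look unmoved by eye. The gripper is open and away, with a force reading near zero (about 1 N).

**Disagreements:** rim positions from the wrist and top cameras differed by about 5 mm in y at the start. The three cameras then agreed on the lights to about 2 mm from their mean, well inside the 11 mm of play. None of the checks failed.

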